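# Shut and lock the service box hatch

### The job

The hatch of the grey service box on the bench stands ajar. Push it fully shut with the fingertips, then set the shut fingertips in the slot of the big round quarter-turn fastener on the hatch and turn it clockwise (seen from above) a full quarter turn to its stop, so that the hatch is locked. Only touch and push: do not lift the hatch or anything else, and leave the oil bottle, cup and wrench near it where they are.

Things in the scene. Friction and masses are not known exactly. Their poses are not given: they have to be found in the camera images.
- service_box: Grey painted sheet-steel box fixed on the bench, 150 deep (its x) x 200 wide (its y) x 70 mm high without the hatch, with two brass air fittings on its left (+y) end. Origin: centre of its underside, on the bench. Its x axis points level from the front edge (nearer the robot) to the hinge edge (away from the robot), y to the left, z up. The hinge line runs along y at x = +77 mm, z = 70 mm.
- hatch (a joint): Angle of the hatch: 0 fully shut (level, hard stop), growing as its front edge rises. The hatch is a 6 mm plate, 204 mm wide, its front edge 152 mm from the hinge line; when shut its upper face is 76 mm above the bench. The hinge is stiff: it stays where it is left, and about 2 to 5 N downward near the front edge moves it.
- hatch_press (a point): Good point to press the hatch down with the fingertips: on the flat top of the fastener's front lobe (see slot_center), on the middle of the hatch's width, 127 mm from the hinge line and 26 mm above the plane of the hatch's underside, in which the hinge line lies. It is fixed to the hatch and moves with it (a circle about the hinge line); its z axis is the outward normal of the hatch. 96 mm above the bench when shut.
- fastener (a joint): Angle of the fastener: starts at 0 to 0.2 (unlocked, slot about parallel to the front edge), 1.571 = locked, hard stop (slot square to the front edge). Grows clockwise seen from above. Friction about 0.2 N m (some 6 N at 34 mm from the axis); it stays where it is left. Under the hatch it carries a cam tongue that at 1.571 lies beneath a flange of the box; if turned while the hatch is ajar, it fouls the flange and the hatch cannot shut.
- slot_center (a point): On the fastener's axis, at the floor of the slot. The fastener is a steel disc of 104 mm diameter on the hatch, axis square to the hatch, on the middle of its width and 92 mm from the hinge line; two D-shaped lobes 16 mm high leave a straight slot between them, 40 mm wide and 16 mm deep, open at both ends, right across the disc. With the hatch shut the slot floor is 80 mm and the lobes' tops 96 mm above the bench. The slot runs along this point's y axis; z is out of the hatch.
- slot_end (a point): In the slot, on its floor and middle line, 34 mm from the axis, toward the end that lies right (-y of the box) while unlocked and at the front edge when locked: fingertips put here and led clockwise round the axis turn the fastener. A fingertip narrower than the slot has play, so it must be led some 0.2 to 0.4 rad past the quarter turn before the fastener meets its stop.
- oil_bottle: Yellow oil bottle with red spout, 48 mm diameter, 92 mm high, loose, behind the box; leave alone. Origin: centre of its underside.
- cup_steel: Open steel cup, 59 mm diameter, 64 mm high, loose, left of the box; leave alone. Origin: centre of its underside. Keep the arm clear of the heavy rivet gun that hangs from a gantry near it, 0.3 m ahead of the robot and 0.1 m to its left, its lowest point 0.36 m and its hooks 0.6 m above the bench.
- wrench: Combination wrench, 25 x 134 x 8 mm, lying at the front left; leave alone. Origin: centre of its underside, long along its y.

How it is judged:
By the outcome, as a careful person would: the job done as asked, in the order asked, and still so for the second after the job is handed in, with the robot touching nothing.
It also fails if it takes over 43 s, if anything falls off the work surface, if the arm or the gripper's body presses on something with over 40 N, if the wrist force passes 120 N, or if a joint passes its speed limit or range.

### The arm

A 6-joint arm with a two-finger parallel gripper is mounted at the origin on the work surface; the furniture and walls round the work are solid. World frame = base frame: x ahead of the robot, y to its left, z up, the work surface at z = 0. Lengths are in m, angles in degrees, forces in N, time in s.
With the tool pointing down it reaches from about 0.275 to 0.725 m from the base axis. Payload 5.6 kg.
Tool frame: the origin (TCP) lies between the finger pads; the fingertips stand 8 mm ahead of it and the grasp point (between the pads) lies 11 mm behind it; z points along the fingers, y is the line along which they close (so a half turn about z gives the same grasp; the last joint's range is limited). The gripper opens to 85 mm and grips with 20 to 120 N. Pads are 22 mm wide; open, the fingers measure 114 mm over their backs; the gripper's body (76 mm by 85 mm) begins 54 mm behind the grasp point. The pads swing forward as they close: fully open they stand 13 mm farther back than shut.
Start: joints at [-53.251, 14.616, 6.199, 0, -81.583, -16.306], TCP at [0.192, -0.515, 0.239] pointing down, gripper open.
Joint ranges: [-168.99, 168.99], [-69.2, 112.95], [-62.41, 85.93], [-164.36, 98.24], [-168.68, -3.75], [-174.98, 174.98]. Speed limits (degrees/s): [147.25, 147.25, 180, 180, 180, 180].

### API

Orientations are given as a 3x3 rotation matrix whose columns are the frame's x, y, z axes.
In Python, from workcell import get_obs, cams, workorder, spotter gives the robot as it stands. The module is installed in compiled form; this text tells all that it offers.
- The arm moves only by the tool apply_moves, never from a script. Its argument "deltas" is a list of rows, each a list of 4 numbers: the shift along the tool's x, y, z in m, then the turn about the tool's z in rad. In form: [[x, y, z, twist], ...]. A call has exactly 8 rows; each row is the pose to reach, as a shift and turn from the pose commanded when the call began, along the tool's axes at that moment; what a row does not reach only later rows make up. A row lasts 1/8 s, in which the tool goes at most 62.5 mm and 10.7 degrees, less where a joint would pass 70% of its speed; a pose out of reach is approached as far as the arm can. A call with a gripper value outside its range is refused whole. "grip" is the closure, from -1 (fully open) to 1 (shut), so that 0 is half open, set as the call begins (left out, the last holds). The fingers move at their own pace and stop on an object; "newtons" is the grip in N (left out, the last holds). Time passes only in rows, so rows that repeat a pose let the fingers close, or fill a call up. It gives the time, the measured TCP pose, the force, the opening and the grip force at its end, in the units of the state.
- get_obs(): the state, without advancing time (a new reading comes with each control period).
- cams.grab_frame(name): name is "side" or "top" or "wrist"; returns the picture (480x640x3 uint8, red, green, blue); there is no depth.
- cams.calibration(name): a dict with "camera_matrix" (3x3 intrinsics, pixels), "cam_to_world" (4x4, takes a point from camera to world coordinates); the wrist camera has in their place "tool_from_camera" (4x4, takes a point from camera to tool coordinates, whose origin is the TCP and whose axes are the flange's). Camera axes: x right, y down, z forward; pixel columns grow to the right and rows downward; lengths in m; the calibration is good to about 2 mm. A picture is of the moment at which its call begins: read the wrist's pose just before it. calibration takes no time and is no camera call.
- workorder.hand_in(): hands the job in; it is judged then, once.
Trained networks look in the newest picture that a camera, given by its name, has taken for a name from the list of things; names that differ only in an ending like _2 or _b are one class to them, and where a whole thing is asked for, a point or a joint stands for the part that bears it (a point fixed in the world has none). Each returns a list of dicts, best first, with "score" (0 to 1); they miss things now and then, are a little off and sometimes report something else, mostly with a low value. They report only what shows in the picture. A call takes as long as a camera call.
- spotter.boxes_of(camera, target): "extent" ([left, top, width, height] in pixels, round what is visible of it).
- spotter.trace(camera, target): "pixels" (480x640 bool, what is visible of it) and "extent" ([left, top, width, height] in pixels, round what is visible of it).
- spotter.place_of(camera, target): "at" ([column, row] in pixels: a listed point, or the origin of a listed thing).
The state is a dict: "time": time; "joints": joint angles; "qvel": joint speeds; "joint_torque": joint torques, N m; "eef_pos": TCP position; "tool_rot": TCP orientation; "ft_force": force on the tool from outside, world axes, zero at the start; "torque": the same for the moment, N m; "finger_gap": finger opening in m; "gripper_force": force on a finger pad.
Only numpy, scipy, OpenCV 4.12 (cv2) and the standard library are available. Lean on these libraries where they do the work, as an engineer would, in place of code of your own. Each camera call takes 0.05 s, during which the arm holds its last target. There are 200 camera calls.

## Working session

There is one attempt and no reset: what is moved stays moved. The work goes in short steps, Python scripts to look and compute and a tool call to move; the robot and the scene stay as the last step left them, time stands still between calls to the robot, and variables do not carry over. Pictures are saved under pics/ and viewed, at most 10 in all, crops included, and the job is handed in when it is done.

Besides the shell and the picture viewer there is one more tool, called after "Emit:" as name(argument=value, ...), one argument or row to a line, values as JSON. apply_moves: Moves the arm, as the interface text tells. Its arguments: {"type":"object","properties":{"deltas":{"type":"array","items":{"type":"array","items":{"type":"number"}}},"grip":{"type":"number"},"newtons":{"type":"number"}},"required":["deltas"]}

```bash
mkdir -p pics; cat > h.py <<'E'
import numpy as np, cv2
from workcell import get_obs, cams, workorder, spotter
def proj(cam,P):
    c=cams.calibration(cam);K=np.array(c["camera_matrix"]);T=np.linalg.inv(np.array(c["cam_to_world"]))
    p=(T[:3,:3]@np.atleast_2d(P).T).T+T[:3,3];q=(K@p.T).T;return q[:,:2]/q[:,2:]
def ray(cam,uv):
    c=cams.calibration(cam);K=np.array(c["camera_matrix"]);T=np.array(c["cam_to_world"])
    return T[:3,3],T[:3,:3]@np.linalg.solve(K,[uv[0],uv[1],1.])
def atz(cam,uv,z):
    o,d=ray(cam,uv);return o+d*(z-o[2])/d[2]
E
python3 - <<'E'
from h import *
np.set_printoptions(precision=4,suppress=True)
o=get_obs();print(o["time"],o["eef_pos"],o["tool_rot"],o["finger_gap"])
ims=[]
for c in("top","side"):
    im=cams.grab_frame(c);cv2.imwrite(f"pics/{c}0.png",im[:,:,::-1])
    print(c,cams.calibration(c)["cam_to_world"],cams.calibration(c)["camera_matrix"][0])
    for t in("service_box","hatch_press","slot_center","slot_end","oil_bottle","cup_steel","wrench"):
        r=spotter.place_of(c,t)
        if r:print(t,np.array(r[0]["at"]),round(r[0]["score"],2),[atz(c,r[0]["at"],z) for z in(0,.1)])
print(get_obs()["time"])
E
```

```text
0.0 [ 0.192  -0.5149  0.2384] [[-0.937  -0.3492 -0.0007]
 [-0.3492  0.937   0.0018]
 [ 0.      0.0019 -1.    ]] 0.08549225293826726
top [[-0.0158 -0.9901  0.1393  0.3659]
 [-0.9998  0.017   0.0078 -0.1958]
 [-0.0101 -0.1392 -0.9902  0.9359]
 [ 0.      0.      0.      1.    ]] [547.1225   0.     321.0547]
service_box [385.3 303.5] 0.94 [array([ 0.3975, -0.2961,  0.    ]), array([ 0.3941, -0.2854,  0.1   ])]
hatch_press [394.3 319. ] 0.65 [array([ 0.3711, -0.3105,  0.    ]), array([ 0.3705, -0.2982,  0.1   ])]
slot_center [391.5 305.5] 0.91 [array([ 0.3939, -0.3065,  0.    ]), array([ 0.3909, -0.2947,  0.1   ])]
slot_end [412.4 308.7] 0.82 [array([ 0.3879, -0.3417,  0.    ]), array([ 0.3856, -0.3261,  0.1   ])]
oil_bottle [305.7 190.9] 0.87 [array([ 0.5961, -0.163 ,  0.    ]), array([ 0.5715, -0.1665,  0.1   ])]
cup_steel [214.9 321.6] 0.92 [array([ 0.3716, -0.0061,  0.    ]), array([ 0.3709, -0.0264,  0.1   ])]
wrench [264.5 330.3] 0.82 [array([ 0.3556, -0.0904,  0.    ]), array([ 0.3567, -0.1017,  0.1   ])]
side [[ 0.9944 -0.0734  0.0763  0.4122]
 [-0.1049 -0.5879  0.8021 -0.8507]
 [-0.014  -0.8056 -0.5923  0.6021]
 [ 0.      0.      0.      1.    ]] [571.8577   0.     320.9868]
service_box [269.6 355.6] 0.69 [array([ 0.39  , -0.2939,  0.    ]), array([ 0.3937, -0.3864,  0.1   ])]
hatch_press [241.5 269.3] 0.6 [array([ 0.3495, -0.0958,  0.    ]), array([ 0.3599, -0.2212,  0.1   ])]
slot_center [263.7 287.2] 0.87 [array([ 0.3854, -0.1462,  0.    ]), array([ 0.3898, -0.2632,  0.1   ])]
slot_end [263.  308.4] 0.88 [array([ 0.3831, -0.1959,  0.    ]), array([ 0.3879, -0.3047,  0.1   ])]
cup_steel [252.8 234.9] 0.64 [array([0.3692, 0.0014, 0.    ]), array([ 0.3764, -0.1401,  0.1   ])]
0.8
```

View pics/top0.png

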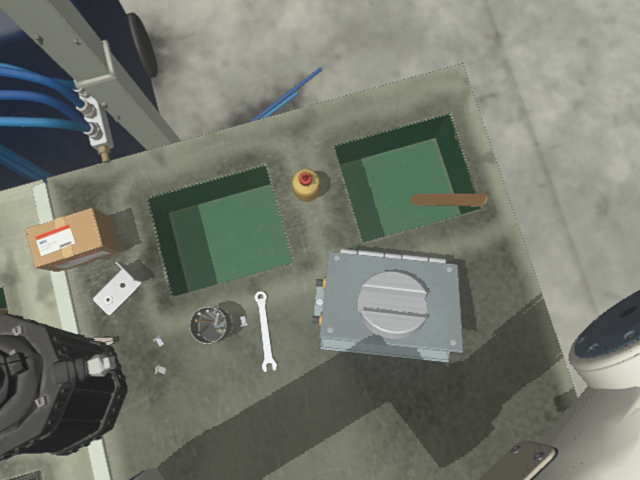

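View pics/side0.png

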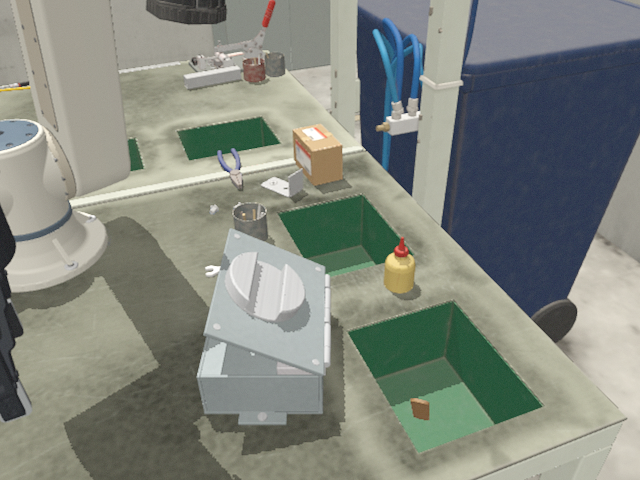

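The hatch stands open by about 20–30°. In the top view the fastener sits near (394,303); in the side view the hatch corners are near (208,338), (232,232) and (323,369). I'll fit a model to these points.

```bash
cat > model.py <<'E'
from h import *
def box(p,P): # box->world
    c,s=np.cos(p[2]),np.sin(p[2]);P=np.atleast_2d(P)
    return np.c_[p[0]+c*P[:,0]-s*P[:,1],p[1]+s*P[:,0]+c*P[:,1],P[:,2]]
def hat(p,d,y,n,th=None): # d from hinge toward front, n normal to hatch
    th=p[3] if th is None else th
    return box(p,[.077-d*np.cos(th)+n*np.sin(th)*1.0,y,.07+d*np.sin(th)+n*np.cos(th)])
def send(p,f,r=.034,th=None): # slot_end: unlocked -y ; clockwise -> front
    return hat(p,.092+r*np.sin(f),-r*np.cos(f),.010,th)
E
python3 - <<'E'
from model import *
from scipy.optimize import least_squares
np.set_printoptions(precision=4,suppress=True)
O=[("top",(385.3,303.5),lambda p:box(p,[0,0,0]),.5),("side",(269.6,355.6),lambda p:box(p,[0,0,0]),.5)]
H=lambda *a:(lambda p:hat(p,*a))
for c,uv in(("top",(394.3,319)),("side",(241.5,269.3))):O.append((c,uv,H(.127,0,.026),.7))
for c,uv in(("top",(391.5,305.5)),("side",(263.7,287.2))):O.append((c,uv,H(.092,0,.010),1))
for c,uv in(("top",(412.4,308.7)),("side",(263,308.4))):O.append((c,uv,lambda p:send(p,p[4]),1))
for c,uv,y in(("side",(208,338),-.102),("side",(232,232),.102),("top",(462,352),-.102),("top",(320,349),.102)):O.append((c,uv,H(.152,y,.006),.7))
O.append(("side",(323,369),H(0,-.102,.006),.5))
O.append(("side",(203,411),lambda p:box(p,[-.075,-.1,0]),.7));O.append(("side",(323,413),lambda p:box(p,[.075,-.1,0]),.7))
res=lambda p:np.concatenate([w*(proj(c,f(p))[0]-uv) for c,uv,f,w in O])
r=least_squares(res,[.39,-.29,0,.3,.1],loss="soft_l1",f_scale=3)
print(r.x,r.cost)
for (c,uv,f,w),e in zip(O,res(r.x).reshape(-1,2)):print(c,uv,e/w)
p=r.x;np.save("p.npy",p)
print("press",hat(p,.127,0,.026),hat(p,.127,0,.026,0),"slot",hat(p,.092,0,.01,0),"end",send(p,p[4],th=0))
E
```

```text
[ 0.3907 -0.2912 -0.102   0.4644 -0.0372] 47.83105323339448
top (385.3, 303.5) [-2.7241  4.0555]
side (269.6, 355.6) [ 0.4327 -1.4606]
top (394.3, 319) [-2.2679  3.1275]
side (241.5, 269.3) [0.6103 2.3015]
top (391.5, 305.5) [-0.751   0.2829]
side (263.7, 287.2) [-0.5351  2.2945]
top (412.4, 308.7) [ 1.2758 -1.6907]
side (263, 308.4) [-1.0432 -0.4132]
side (208, 338) [-3.2951 -3.3194]
side (232, 232) [-3.8914 -2.5749]
top (462, 352) [-0.3073 -1.4568]
top (320, 349) [ -1.3274 -11.0334]
side (323, 369) [4.1735 5.1183]
side (203, 411) [2.3706 3.1497]
side (323, 413) [ 0.899  -0.1972]
press [[ 0.3659 -0.2887  0.1501]] [[ 0.3409 -0.2861  0.096 ]] slot [[ 0.3758 -0.2897  0.08  ]] end [[ 0.3736 -0.3236  0.08  ]]
```

Emit:
apply_moves(
  deltas=[
    [-0.03,0.019,0.0,-0.14],
    [-0.06,0.038,0.0,-0.28],
    [-0.091,0.057,0.0,-0.42],
    [-0.121,0.076,0.005,-0.56],
    [-0.151,0.095,0.01,-0.7],
    [-0.181,0.114,0.015,-0.84],
    [-0.212,0.132,0.02,-0.98],
    [-0.242,0.151,0.03,-1.113],
  ],
  grip=1,
)

```text
time: 1.8
eef_pos: [0.367, -0.2885, 0.2096]
tool_rot: [[-0.096, -0.995, 0.001], [-0.995, 0.096, -0.001], [0.001, -0.001, -1.0]]
ft_force: [-0.0, -1.1, 0.7]
finger_gap: -0.0002
gripper_force: 0.0
```

```bash
python3 - <<'E'
from model import *
np.set_printoptions(precision=4,suppress=True)
o=get_obs();print(o["time"],o["eef_pos"],o["tool_rot"],o["finger_gap"],o["joints"],o["ft_force"])
ims=[]
for c in("side","wrist"):
    im=cams.grab_frame(c)[:,:,::-1].copy()
    if c=="side":
        im=im[150:450,80:400];im=cv2.resize(im,None,fx=1.25,fy=1.6)[:480]
    ims.append(im)
    for t in("hatch_press","slot_center","slot_end"):
        r=spotter.place_of(c,t)
        if r:print(c,t,np.array(r[0]["at"]),round(r[0]["score"],2))
p=np.load("p.npy")
print(proj("side",hat(p,.127,0,.026)))
w=cams.calibration("wrist");T=np.array(w["tool_from_camera"]);K=np.array(w["camera_matrix"]);R=o["tool_rot"]
for P in(hat(p,.127,0,.026),hat(p,.092,0,.01),send(p,p[4])):
    q=np.linalg.inv(T)@np.r_[np.array(R).T@(P[0]-o["eef_pos"]),1];q=K@q[:3];print("wrist pred",q[:2]/q[2])
ims=np.hstack(ims);cv2.imwrite("pics/a.png",cv2.resize(ims,None,fx=.75,fy=.75))
E
```

```text
1.8 [ 0.367  -0.2885  0.2096] [[-0.0963 -0.9954  0.0012]
 [-0.9954  0.0963 -0.0006]
 [ 0.0005 -0.0012 -1.    ]] -0.00015040066099036468 [-18.8475   5.8023  -9.0308   0.0134 -75.0911  13.3186] [-0.0102 -1.0892  0.7489]
side hatch_press [241.5 269. ] 0.67
side slot_center [263.2 288.3] 0.64
side slot_end [261.6 308.6] 0.68
wrist hatch_press [313.1 262.6] 0.72
wrist slot_center [272.1 243.7] 0.56
wrist slot_end [271.8 182.7] 0.78
[[242.1103 271.6015]]
wrist pred [320.4424 263.7895]
wrist pred [278.0047 244.4651]
wrist pred [274.5816 185.4448]
```

View pics/a.png

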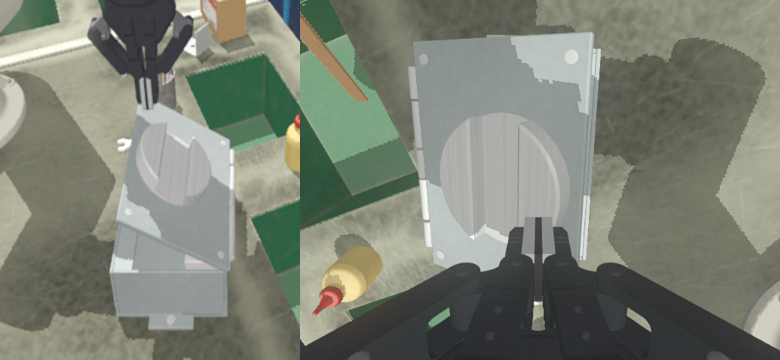

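Shut fingertips (wrist view about (535,220)) stand above the front lobe, aligned with the hatch. Now press down along the hinge arc.

Emit:
apply_moves(
  deltas=[
    [0,-0.002,0.02,0],
    [0,-0.004,0.04,0],
    [0,-0.004,0.05,0],
    [0,0.0,0.0577,0],
    [0,0.0045,0.0637,0],
    [0,0.0077,0.0694,0],
    [0,0.0107,0.0751,0],
    [0,0.0133,0.081,0],
  ],
)

```text
time: 3.2
eef_pos: [0.3529, -0.2881, 0.1281]
tool_rot: [[-0.101, -0.995, 0.001], [-0.995, 0.101, -0.0], [0.0, -0.001, -1.0]]
ft_force: [1.8, -1.2, 1.8]
finger_gap: -0.0001
gripper_force: 0.9
```

Emit:
apply_moves(
  deltas=[
    [0,0.0025,0.005,0],
    [0,0.005,0.01,0],
    [0,0.007,0.015,0],
    [0,0.009,0.02,0],
    [0,0.0105,0.023,0],
    [0,0.011,0.025,0],
    [0,0.011,0.026,0],
    [0,0.011,0.026,0],
  ],
)

```text
time: 4.2
eef_pos: [0.3419, -0.2869, 0.1038]
tool_rot: [[-0.1, -0.995, 0.0], [-0.995, 0.1, -0.001], [0.001, -0.0, -1.0]]
ft_force: [-3.3, 5.5, 14.8]
finger_gap: 0.0001
gripper_force: 7.6
```

Emit:
apply_moves(
  deltas=[
    [0,0,-0.01,0],
    [0,0,-0.03,0],
    [0.005,-0.006,-0.05,0],
    [0.01,-0.012,-0.07,0],
    [0.02,-0.018,-0.07,0],
    [0.03,-0.024,-0.07,0],
    [0.034,-0.03,-0.07,0],
    [0.034,-0.034,-0.07,0],
  ],
)

```text
time: 5.2
eef_pos: [0.3723, -0.3243, 0.1715]
tool_rot: [[-0.101, -0.995, -0.001], [-0.995, 0.101, 0.001], [-0.001, 0.001, -1.0]]
ft_force: [0.1, 0.1, 0.7]
finger_gap: -0.0001
gripper_force: 0.0
```

```bash
cat > look.py <<'E'
from model import *
from scipy.optimize import least_squares
import sys
np.set_printoptions(precision=4,suppress=True)
o=get_obs();print(o["time"],o["eef_pos"],o["finger_gap"],o["ft_force"],o["joints"])
w=cams.calibration("wrist");Ti=np.linalg.inv(np.array(w["tool_from_camera"]));K=np.array(w["camera_matrix"]);R=np.array(o["tool_rot"])
def pj(c,P):
    if c!="wrist":return proj(c,P)[0]
    q=Ti@np.r_[R.T@(P[0]-o["eef_pos"]),1];q=K@q[:3];return q[:2]/q[2]
ims=[];O=[]
F={"service_box":lambda p:box(p,[0,0,0]),"hatch_press":lambda p:hat(p,.127,0,.026),"slot_center":lambda p:hat(p,.092,0,.01),"slot_end":lambda p:send(p,p[4])}
for c in("side","wrist","top"):
    im=cams.grab_frame(c)[:,:,::-1].copy()
    if c=="side":ims.append(cv2.resize(im[150:450,80:400],None,fx=1.25,fy=1.6))
    if c=="wrist":ims.append(im)
    for t in F:
        r=spotter.place_of(c,t)
        if r and r[0]["score"]>.4:O.append((c,t,np.array(r[0]["at"]),round(r[0]["score"],2)))
res=lambda p:np.concatenate([(pj(c,F[t](p))-uv) for c,t,uv,s in O])
r=least_squares(res,np.r_[np.load("p.npy")[:3],0,float(sys.argv[2])],loss="soft_l1",f_scale=3);p=r.x;np.save("p2.npy",p);print(p)
for a,e in zip(O,res(p).reshape(-1,2)):print(*a,e)
cv2.imwrite(f"pics/{sys.argv[1]}.png",cv2.resize(np.hstack(ims),None,fx=.75,fy=.75))
print("center",hat(p,.092,0,.01,0)[0],"end",send(p,p[4],th=0)[0])
E
python3 look.py b 0.0
```

```text
5.2 [ 0.3723 -0.3243  0.1715] -8.983445909015452e-05 [0.1109 0.1058 0.7411] [-22.8406  10.1994  -9.4936  -0.0092 -70.398   17.0193]
[ 0.3906 -0.2961 -0.1158  0.043   0.0032]
side service_box [271.6 354.6] 0.76 [-1.5447  2.1238]
side hatch_press [225.2 300.8] 0.78 [2.0379 2.2003]
side slot_center [255.3 310.2] 0.73 [-0.5348  2.6119]
side slot_end [251.8 337.9] 0.56 [ 0.0834 -6.474 ]
wrist service_box [298.2 247.2] 0.9 [0.0255 0.2702]
wrist hatch_press [376.8 308.7] 0.6 [2.1169 0.4106]
wrist slot_center [318.7 294.2] 0.84 [-2.1794  0.2641]
top hatch_press [389.9 338.5] 0.85 [-0.0083 -0.3445]
center [ 0.3757 -0.2943  0.08  ] end [ 0.3716 -0.3281  0.08  ]
```

View pics/b.png

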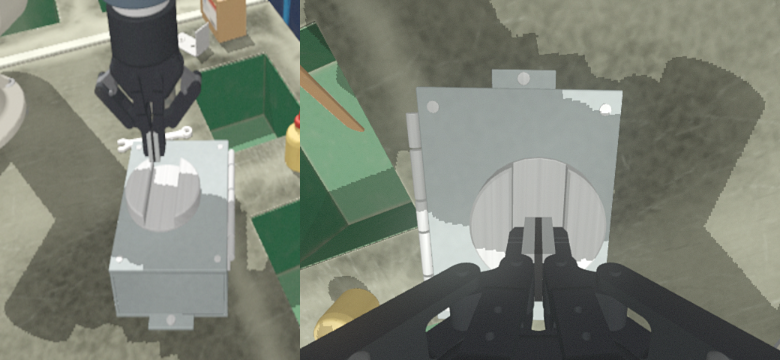

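The hatch is shut. The slot edges in the wrist view (composite columns 513–567) centre on the fingertips (538). Descending into the slot.

Emit:
apply_moves(
  deltas=[
    [0,0,0.015,0],
    [0,0,0.03,0],
    [0,0,0.045,0],
    [0,0,0.055,0],
    [0,0,0.064,0],
    [0,0,0.07,0],
    [0,0,0.076,0],
    [0,0,0.079,0],
  ],
)

```text
time: 6.95
eef_pos: [0.3723, -0.3241, 0.0931]
tool_rot: [[-0.101, -0.995, 0.0], [-0.995, 0.101, 0.0], [-0.0, -0.0, -1.0]]
ft_force: [-0.7, 0.2, 0.3]
finger_gap: -0.0002
gripper_force: 0.0
```

Emit:
apply_moves(
  deltas=[
    [-0.0002,0.0033,0,0.1],
    [-0.0007,0.0066,0,0.2],
    [-0.0015,0.0098,0,0.3],
    [-0.0026,0.0129,0,0.4],
    [-0.004,0.0158,0,0.5],
    [-0.0058,0.0186,0,0.6],
    [-0.0078,0.0213,0,0.7],
    [-0.01,0.0237,0,0.8],
  ],
)

```text
time: 7.95
eef_pos: [0.3518, -0.3135, 0.0947]
tool_rot: [[-0.785, -0.619, 0.004], [-0.619, 0.785, -0.004], [-0.001, -0.006, -1.0]]
ft_force: [3.9, -4.5, 1.1]
finger_gap: 0.0002
gripper_force: 2.2
```

Emit:
apply_moves(
  deltas=[
    [-0.0002,0.0033,0.001,0.1],
    [-0.0007,0.0066,0.002,0.2],
    [-0.0015,0.0098,0.002,0.3],
    [-0.0026,0.0129,0.002,0.4],
    [-0.004,0.0158,0.002,0.5],
    [-0.0058,0.0186,0.002,0.6],
    [-0.0078,0.0213,0.002,0.7],
    [-0.01,0.0237,0.002,0.8],
  ],
)

```text
time: 8.95
eef_pos: [0.3441, -0.2891, 0.0933]
tool_rot: [[-0.991, 0.132, 0.003], [0.132, 0.991, -0.005], [-0.003, -0.004, -1.0]]
ft_force: [-2.4, -5.3, 6.9]
finger_gap: 0.0
gripper_force: 3.5
```

Emit:
apply_moves(
  deltas=[
    [0,0.0016,-0.001,0.05],
    [-0.0002,0.0033,-0.001,0.1],
    [-0.0004,0.0049,-0.001,0.12],
    [-0.0007,0.0066,-0.001,0.14],
    [-0.001,0.0074,-0.001,0.15],
    [-0.001,0.0082,-0.001,0.15],
    [-0.001,0.0082,-0.001,0.15],
    [-0.001,0.0082,-0.001,0.15],
  ],
)

```text
time: 9.95
eef_pos: [0.3466, -0.2811, 0.0938]
tool_rot: [[-0.961, 0.275, 0.004], [0.275, 0.961, -0.004], [-0.005, -0.003, -1.0]]
ft_force: [0.9, -6.1, 1.3]
finger_gap: 0.0001
gripper_force: 3.2
```

Emit:
apply_moves(
  deltas=[
    [0,0.0015,0,0],
    [-0.0002,0.003,0,0],
    [-0.0003,0.0045,0,0],
    [-0.0005,0.006,0,0],
    [-0.0005,0.006,0,0],
    [-0.0006,0.007,0,0],
    [-0.0006,0.007,0,0],
    [-0.0006,0.007,0,0],
  ],
)

```text
time: 10.95
eef_pos: [0.3479, -0.2784, 0.0943]
tool_rot: [[-0.962, 0.274, 0.0], [0.274, 0.962, -0.012], [-0.003, -0.011, -1.0]]
ft_force: [-4.2, -27.5, -4.4]
finger_gap: 0.0001
gripper_force: 11.7
```

The force rose from 6 N to 28 N, so the fastener is at its stop. Backing off to the slot's middle, lifting clear, and checking.

Emit:
apply_moves(
  deltas=[
    [0,-0.004,0,0],
    [0,-0.008,0,0],
    [0,-0.009,0,0],
    [0,-0.009,-0.015,0],
    [0,-0.009,-0.04,0],
    [0,-0.009,-0.08,0],
    [0,-0.009,-0.11,0],
    [0,-0.009,-0.12,0],
  ],
)

```text
time: 11.95
eef_pos: [0.3457, -0.281, 0.2137]
tool_rot: [[-0.961, 0.276, 0.003], [0.276, 0.961, -0.001], [-0.003, 0.0, -1.0]]
ft_force: [0.0, -0.2, -0.5]
finger_gap: -0.0
gripper_force: 0.0
```

```bash
python3 look.py c 1.55
```

```text
11.95 [ 0.3457 -0.281   0.2137] -3.91274332104108e-05 [ 0.0419 -0.2105 -0.4684] [-18.8396   3.1786 -11.3005  -0.0176 -75.3676 -87.1874]
[ 0.3915 -0.2953 -0.1509  0.0388  1.4892]
side service_box [270.8 356.5] 0.75 [-0.1069 -0.2522]
side slot_center [254.5 311.8] 0.84 [0.9863 0.4898]
side slot_end [231.8 313.3] 0.56 [-2.3328 -0.8387]
wrist service_box [316.3 246.3] 0.68 [0.7443 2.722 ]
wrist hatch_press [306.4 228.7] 0.7 [0.3202 1.2551]
wrist slot_center [314.5 270.1] 0.89 [-0.3189 -0.2147]
wrist slot_end [303.9 226.7] 0.84 [-0.6145 -2.5586]
center [ 0.3766 -0.293   0.08  ] end [ 0.3427 -0.2907  0.08  ]
```

View pics/c.png

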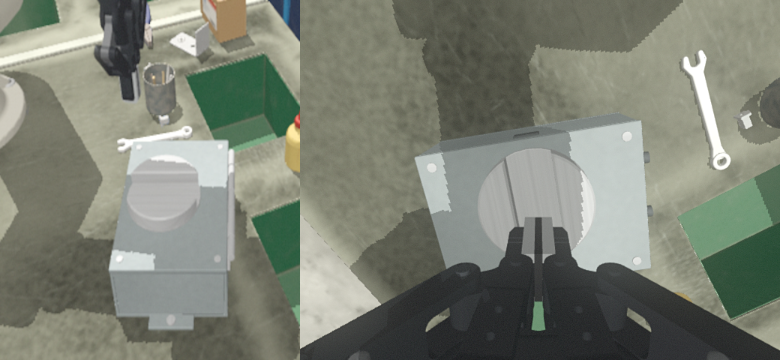

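The hatch is flush and the slot runs front to back. The bottle, cup and wrench look untouched. One rectified picture will check the slot angle.

```bash
python3 - <<'E'
from model import *
o=get_obs();w=cams.calibration("wrist");Ti=np.linalg.inv(np.array(w["tool_from_camera"]));K=np.array(w["camera_matrix"]);R=np.array(o["tool_rot"])
im=cams.grab_frame("wrist")[:,:,::-1]
def rect(z):
    # world x up, y left, 2.5 px/mm, 240mm square around (.385,-.293)
    W=np.array([[.505,-.173,z],[.505,-.413,z],[.265,-.413,z],[.265,-.173,z]])
    q=np.array([K@(Ti@np.r_[R.T@(P-o["eef_pos"]),1])[:3] for P in W]);q=(q[:,:2]/q[:,2:]).astype(np.float32)
    return cv2.warpPerspective(im,cv2.getPerspectiveTransform(q,np.float32([[0,0],[400,0],[400,400],[0,400]])),(400,400))
out=np.hstack([rect(.096),rect(.076)]);cv2.imwrite("pics/d.png",out)
E
```

```text
(no output)
```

View pics/d.png

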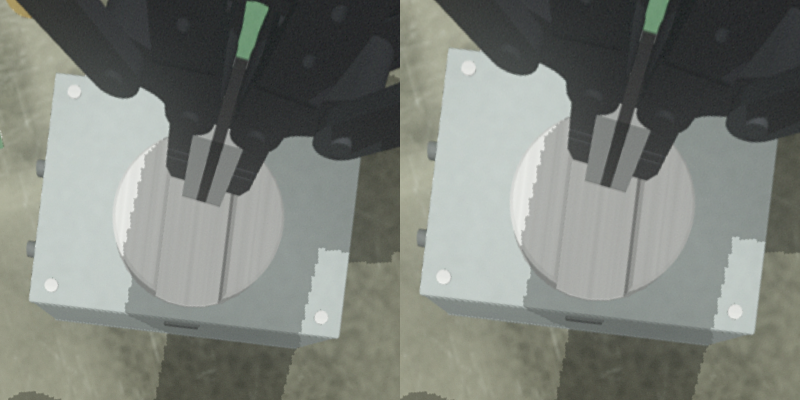

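In the rectified view the slot edges lean 0.095–0.12 and the hatch sides 0.11. So the slot is square to the front edge and the fastener is locked.

```bash
python3 -c "
from workcell import workorder;print(workorder.hand_in())"
```

```text
the job is handed in; nothing more can be done
None
```

The hatch is pushed shut, the fastener is turned clockwise to its stop so the hatch is locked, the arm is clear, and the job is handed in.

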